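Push the gauge carriage home until the plunger snaps in

ROBOT

A 6-joint arm with a two-finger parallel gripper is mounted at the origin on a cart in front of the work surface, level with it; the furniture and walls round the work are solid. World frame = base frame: x ahead of the robot, y to its left, z up, the work surface at z = 0. Lengths are in m, angles in rad, forces in N, time in s.
With the tool pointing down it reaches from about 0.225 to 0.875 m from the base axis. Payload 3.4 kg.
Tool frame: the origin (TCP) lies at the very end of the fingers, on their centre line; the grasp point (between the pads) lies 19 mm behind it; z points along the fingers, x is the direction in which the jaws open and shut, and the axes are right-handed (so a half turn about z gives the same grasp; the last joint's range is limited). The gripper opens to 85 mm and grips with 20 to 120 N. Pads are 22 mm wide; open, the fingers measure 114 mm over their backs; the gripper's body (76 mm by 85 mm) begins 54 mm behind the grasp point. The pads swing forward as they close: fully open they stand 13 mm farther back than shut.
Start: joints at [-1.342, 0.276, 1.505, -0, 1.361, -0.121], TCP at [0.197, -0.54, 0.193] pointing down, gripper open.
Joint ranges: [-2.89, 2.89], [-0.75, 2.08], [0.22, 2.7], [-1.18, 4.32], [0.11, 2.71], [-2.7, 2.7]. Speed limits (rad/s): [2.57, 2.57, 3.14, 3.14, 3.14, 3.14].

INTERFACE

Orientations are given as a unit quaternion [w, x, y, z].
In Python, from rig import manip gives the robot as it stands.
- The arm moves only by the tool carry_out, never from a script. Its argument "series" is a list of rows, each a list of 2 entries, a list of its own where there are three numbers: the shift along the tool's x, y, z in mm, then the turn about the tool's z in degrees. A call has 1 to 10 rows; each row shifts and turns the pose as measured when the row begins, along the tool's axes as they then stand; what a row does not reach is not made up. A row lasts 1/12 s, in which the tool goes at most 41.7 mm and 7.16 degrees, less where a joint would pass 70% of its speed; a pose out of reach is approached as far as the arm can. A call is refused whole if a number of a shift passes 41.7 or a number of a turn 7.16, either way. A call with a gripper value outside its range is refused whole. "fingers" is the finger opening in mm, from 0 to 85.4, set as the call begins (left out, the last holds). The fingers move at their own pace and stop on an object; "squeeze" is the grip in N (left out, the last holds). Time passes only in rows, so rows that do not move let the fingers close. It gives the time, the measured TCP pose, the force and the opening at its end, in the units of the state.
- manip.get_state(): the state, without advancing time (a new reading comes with each control period).
- manip.get_image(name): name is "scene" or "top"; returns a dict with "frame" (384x512x3 uint8, blue, green, red), "K" (3x3 intrinsics, pixels), "rvec" (rotation vector, rad) and "tvec" (3), from world to camera coordinates, as OpenCV has them. Camera axes: x right, y down, z forward; pixel columns grow to the right and rows downward; lengths in m; the calibration is good to about 2 mm. A picture is of the moment at which its call begins. There is no depth.
- manip.sign_off(): hands the job in, once; it reports no verdict.
The state is a dict: "clock": time; "qpos": joint angles; "qd": joint speeds; "effort": joint torques, N m; "position": TCP position; "ee_rot": TCP orientation; "contact_force": force on the tool from outside, world axes, zero at the start; "moment": the same for the moment, N m; "width": finger opening in m.
Only numpy, scipy, OpenCV 4.12 (cv2) and the standard library are available. Lean on these libraries where they do the work, as an engineer would, in place of code of your own. Each camera call takes 0.05 s, during which the arm holds its last target. There are 200 camera calls.

TASK

Push the wide carriage that holds the plug gauge along its guide track towards the bridge, fully home against the two buffers, so that the spring plunger in the bridge rides up the carriage's nose and snaps into its slot. The carriage jams if it is pushed off-centre, so push it at the middle of its rear wall. Leave the gauge lying in its cradle on the carriage.

Things in the scene. Friction and masses are not known exactly. Their poses are not given: they have to be found in the camera images.
- track: Fixed aluminium track, 360x178 mm. Origin: centre of its underside, on the table. +x: along it, the way home; z up. Base plate 6 mm thick, side rails 28 mm high, 132 mm between their lips. Open at x = -180 mm. A grey bridge over x = 102-146 mm, 114 mm wide, 56 mm high, bears a black knob at x = 130 mm (top 86 mm). Buffers on its legs stop the deck's front edge at x = 96 mm.
- carriage: Loose grey carriage, 0.35 to 0.6 kg. Origin: centre of the deck's underside, 6 mm above the table; axes as the track's. Deck x = +-45 mm, 130 mm wide, 12 mm thick. Rear wall 130 mm wide, top 30 mm above origin; push its rear face (x = -45 mm). Guided by two shoes 64 mm long with 1.2 mm play a side: jams if pushed far off its centre line y = 0; within 15 mm of it is safe.
- nose_tip (a point): Front lower edge of the carriage's steel nose, on its centre line: 113 mm ahead of the carriage's origin. The nose is 40 mm wide and 16 to 17 mm high with a ramp at the tip and a cross slot 80 mm ahead of the carriage's origin. The carriage starts 110 to 160 mm short of home; home, its origin is at about x = 50 mm of the track. Pushing takes 2 to 6 N, up to about 12 N while the ramp lifts the plunger.
- plunger (a joint): Spring plunger in the bridge, height of its pin in m: 0 = fully down (before the carriage comes, and again when snapped into the slot), about 0.006 = riding on top of the nose. It needs no handling: the ramp lifts it.
- gauge: Plug gauge with black grip and steel ends, 113 mm long (its y), 22 mm thick, 0.12 kg, lying loose across the carriage between four small cheeks. Origin: centre of its underside.
- cradle (a point): Point on the deck between the four cheeks, under the middle of the gauge: 8 mm ahead of and 12 mm above the carriage's origin.

How it is judged:
By the outcome, as a careful person would: the job done as asked, in the order asked, and still so for the second after the job is handed in, with the robot touching nothing.
It also fails if it takes over 32 s, if anything falls off the work surface, if the arm or the gripper's body presses on something with over 40 N, if the wrist force passes 120 N, or if a joint passes its speed limit or range.

## Working session

There is one attempt and no reset: what is moved stays moved. The work goes in short steps, Python scripts to look and compute and a tool call to move; the robot and the scene stay as the last step left them, time stands still between calls to the robot, and variables do not carry over. Pictures are saved under pics/ and viewed, about 8 in all and at most 12, crops included, and the job is handed in when it is done.

Besides the shell and the picture viewer there is one more tool, called after ">>>" as a command line: name --argument value ..., lists and objects as JSON in quotes. carry_out: Moves the arm, as the interface text tells. Its arguments: {"type":"object","properties":{"series":{"type":"array","items":{"type":"array"}},"fingers":{"type":"number"},"squeeze":{"type":"number"}},"required":["series"]}

```bash
mkdir -p pics; cat > h.py <<'E'
import numpy as np,cv2
from rig import manip
def ray(im,u,v,z):
    R=cv2.Rodrigues(np.array(im["rvec"],float))[0];t=np.array(im["tvec"],float).ravel()
    d=R.T@np.linalg.inv(np.array(im["K"]))@[u,v,1];c=-R.T@t
    return c+d*(z-c[2])/d[2]
def proj(im,P):
    return cv2.projectPoints(np.array(P,float).reshape(-1,3),np.array(im["rvec"],float),np.array(im["tvec"],float),np.array(im["K"],float),None)[0].reshape(-1,2)
E
python3 - <<'E'
from h import *
import pickle
for n in("scene","top"):
    im=manip.get_image(n);cv2.imwrite(f"pics/{n}0.png",cv2.resize(im["frame"],(768,576)));pickle.dump(im,open(n+"0.pkl","wb"))
print(manip.get_state())
E
```

```text
{'clock': 0.1, 'qpos': array([-1.34203738e+00,  2.76528610e-01,  1.50597821e+00, -1.42233614e-05,
        1.36071838e+00, -1.21001811e-01]), 'qd': array([-0.001194  ,  0.00014013, -0.00103212, -0.00077094,  0.00016768,
       -0.00085815]), 'effort': array([ 1.16935604e-03, -4.17699802e+01, -2.46404099e+01, -2.84820617e-04,
        5.87645627e-03, -8.04135681e-06]), 'position': array([ 0.19690577, -0.53967563,  0.19263935]), 'ee_rot': array([-5.40097958e-04,  8.19351867e-01, -5.73290373e-01, -6.12084959e-04]), 'contact_force': array([-0.6553623 ,  0.54222963, -0.42907622]), 'moment': array([ 0.00019827, -0.01686704, -0.00685167]), 'width': 0.0856636229397255}
```

View pics/top0.png

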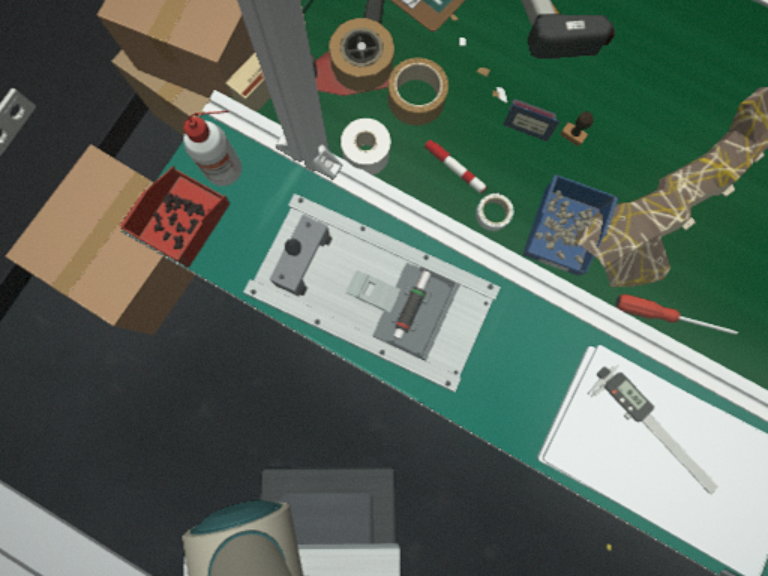

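View pics/scene0.png

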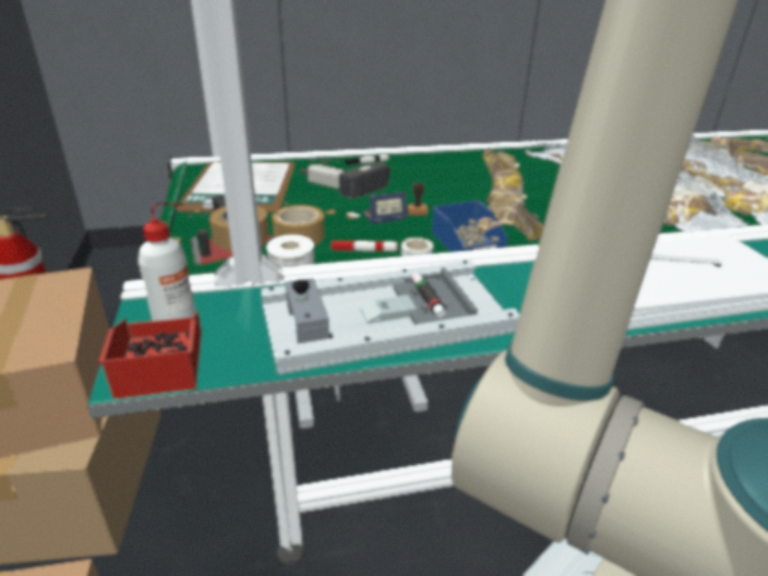

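The top view shows the track: bridge at about (298,255), carriage at (418,308), and gauge lying across the carriage. I'll enlarge it next.

```bash
python3 - <<'E'
from h import *
import pickle
im=pickle.load(open("top0.pkl","rb"))
cv2.imwrite("pics/top0c.png",cv2.resize(im["frame"][120:270,150:350],(800,600),interpolation=cv2.INTER_CUBIC))
s=1.5
for n,u,v in(("far-home",292,198),("far-open",497,288),("near-open",457,388),("near-home",248,290)):print(n,ray(im,u/s,v/s,.028).round(4))
E
```

```text
far-home [0.6858 0.0061 0.028 ]
far-open [ 0.538  -0.3168  0.028 ]
near-open [ 0.3847 -0.2494  0.028 ]
near-home [0.5364 0.0711 0.028 ]
```

View pics/top0c.png

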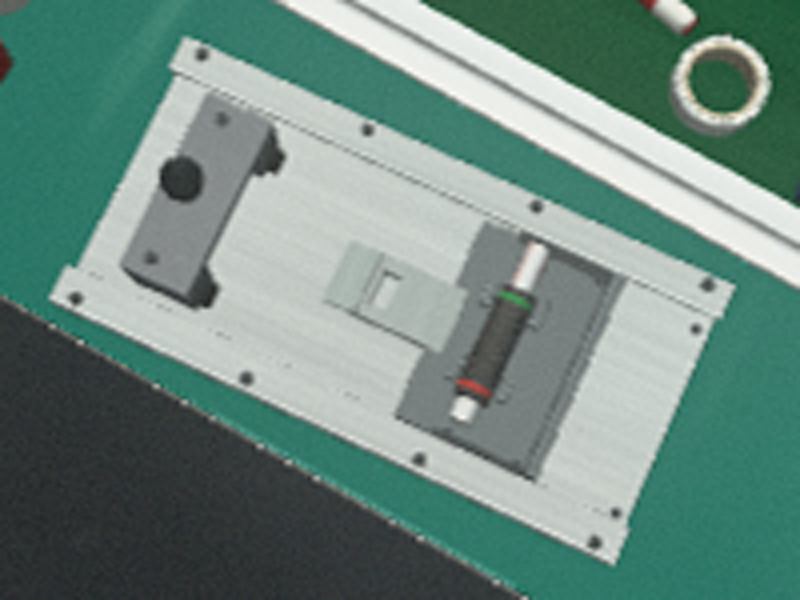

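The crop shows the rail-top corners at (186,38), (735,288), (616,560) and (65,266)/(50,297). The rear wall's top edge runs from about (622,278) to (537,478).

```bash
python3 - <<'E'
from h import *
import pickle
im=pickle.load(open("top0.pkl","rb"))
P=lambda u,v,z:ray(im,150+u/4,120+v/4,z)
A,B,C,D=[P(*p,.028) for p in((186,38),(735,288),(616,562),(52,297))]
print(A,B,C,D,[np.linalg.norm(a-b).round(4) for a,b in((A,B),(D,C),(B,C),(A,D))])
o=(A+B+C+D)/4;x=(A-B)+(D-C);x/=np.linalg.norm(x);y=np.array([-x[1],x[0],0])
print("o",o,"x",x,"yaw",np.degrees(np.arctan2(x[1],x[0])))
def loc(p):d=p-o;return np.round([d@x*1e3,d@y*1e3],1)
for n,u,v,z in(("wall1",622,278,.036),("wall2",537,478,.036),("tipL",352,242,.006),("tipR",325,300,.006),("deckF1",484,222,.018),("deckF2",397,415,.018),("knob",181,180,.086),("slot",385,290,.0225)):
  print(n,loc(P(u,v,z)))
T=manip.get_state()["position"];print(loc(T))
from scipy.spatial.transform import Rotation as Ro
q=manip.get_state()["ee_rot"];R=Ro.from_quat(np.r_[q[1:],q[0]]).as_matrix();print(R.round(3))
def L(a,b,z):return np.r_[(o+x*a+y*b)[:2],z]
print("track axis in tool",R.T@x)
for a in(-180,-150,50):print(a,L(a/1e3,0,0))
np.savez("tr.npz",o=o,x=x,y=y)
# reprojection overlay
E
```

```text
[0.6921088 0.0018584 0.028    ] [ 0.538011   -0.32248107  0.028     ] [ 0.38066709 -0.24770954  0.028     ] [0.53427381 0.07646455 0.028     ] [np.float64(0.3591), np.float64(0.3587), np.float64(0.1742), np.float64(0.1746)]
o [ 0.53626518 -0.12296692  0.028     ] x [0.42867097 0.90346068 0.        ] yaw 64.6167539429432
wall1 [-116.5  -62.5]
wall2 [-119.    63.7]
tipL [ 37.9 -20.5]
tipR [37.3 18.4]
deckF1 [-29.5 -62.8]
deckF2 [-31.4  63.5]
knob [129.    2.4]
slot [6.1 0.3]
[-522.  128.]
[[ 0.343 -0.939 -0.   ]
 [-0.939 -0.343  0.002]
 [-0.002 -0.    -1.   ]]
track axis in tool [-0.70186326 -0.71231058  0.00126916]
-180 [ 0.4591044  -0.28558984  0.        ]
-150 [ 0.47196453 -0.25848602  0.        ]
50 [ 0.55769872 -0.07779388  0.        ]
```

Lengths check out: 359 × 174 mm, knob at x = 129, and the wall and nose tip agree. The carriage origin is at x ≈ −74, so it is about 124 mm short of home. First I'll turn the tool so its −y lies along the track, with the fingers shut.

>>> carry_out --series '[[[0,0,8],-6.5],[[0,0,8],-6.5],[[0,0,8],-6.5],[[0,0,8],-6.5],[[0,0,8],-6.5],[[0,0,8],-6.5],[[0,0,0],-5.6],[[0,0,0],0]]' --fingers 0 --squeeze 40

```text
clock: 0.77
position: [0.1963, -0.5369, 0.1389]
ee_rot: [-0.004, 0.98, -0.201, -0.002]
contact_force: [0.1, 0.3, 0.0]
width: 0.0001
```

```bash
cat > st.py <<'E'
from h import *
from scipy.spatial.transform import Rotation as Ro
def rep():
    t=np.load("tr.npz");o,x,y=t["o"],t["x"],t["y"]
    s=manip.get_state();p=s["position"];q=s["ee_rot"];R=Ro.from_quat(np.r_[q[1:],q[0]]).as_matrix();d=p-o
    print("t",s["clock"],"loc mm",(d@x*1e3).round(1),(d@y*1e3).round(1),(p[2]*1e3).round(1),"trackx in tool",(R.T@x).round(3),"ty in tool",(R.T@y).round(3),"tilt",(R[:,2]).round(3),"F",(s["contact_force"]@x).round(2),(s["contact_force"]@y).round(2),s["contact_force"][2].round(2),"q",np.round(s["qpos"],2),"w",s["width"])
if __name__=="__main__":rep()
E
python3 st.py
```

```text
t 0.7667 loc mm -519.7 129.7 138.9 trackx in tool [ 0.039 -0.999  0.007] ty in tool [-0.999 -0.039  0.005] tilt [-0.002  0.009 -1.   ] F 0.31 0.02 0.03 q [-1.34  0.31  1.59 -0.    1.25 -0.94] w 0.00013662987440489981
```

>>> carry_out --series '[[[15,-36,0],2.2],[[14,-37,0],0],[[14,-37,0],0],[[14,-37,0],0],[[14,-37,0],0],[[14,-37,0],0],[[14,-37,0],0],[[14,-37,0],0],[[10,-25,0],0],[[0,0,0],0]]'

```text
clock: 1.6
position: [0.4555, -0.2963, 0.1376]
ee_rot: [-0.004, 0.971, -0.239, -0.002]
contact_force: [-0.4, 0.2, -0.3]
width: -0.0002
```

```bash
python3 st.py
```

```text
t 1.6 loc mm -191.2 -1.3 137.6 trackx in tool [-0.04  -0.999  0.007] ty in tool [-0.999  0.04   0.005] tilt [-0.002  0.008 -1.   ] F -0.01 0.44 -0.27 q [-0.71  0.27  1.66  0.01  1.22 -0.23] w -0.0002282152858690283
```

>>> carry_out --series '[[[0,-20,15],-1.5],[[-1,-18,20],-0.7],[[0,0,25],0],[[0,0,25],0],[[0,0,20],0],[[0,0,10],0],[[0,0,5],0],[[0,0,0],0]]'

```text
clock: 2.27
position: [0.4737, -0.2619, 0.015]
ee_rot: [-0.001, 0.974, -0.225, 0.0]
contact_force: [-0.5, -1.3, 0.7]
width: 0.0
```

```bash
python3 - <<'E'
from st import *
rep()
im=manip.get_image("top");cv2.imwrite("pics/top1c.png",cv2.resize(im["frame"][120:270,150:350],(800,600),interpolation=cv2.INTER_CUBIC))
E
```

```text
t 2.2667 loc mm -152.3 -3.0 15.0 trackx in tool [-0.012 -1.     0.002] ty in tool [-1.     0.012  0.   ] tilt [ 0.001  0.002 -1.   ] F -1.38 -0.11 0.67 q [-0.64  0.39  1.83  0.    0.92 -0.18] w 3.790454481186787e-05
```

View pics/top1c.png

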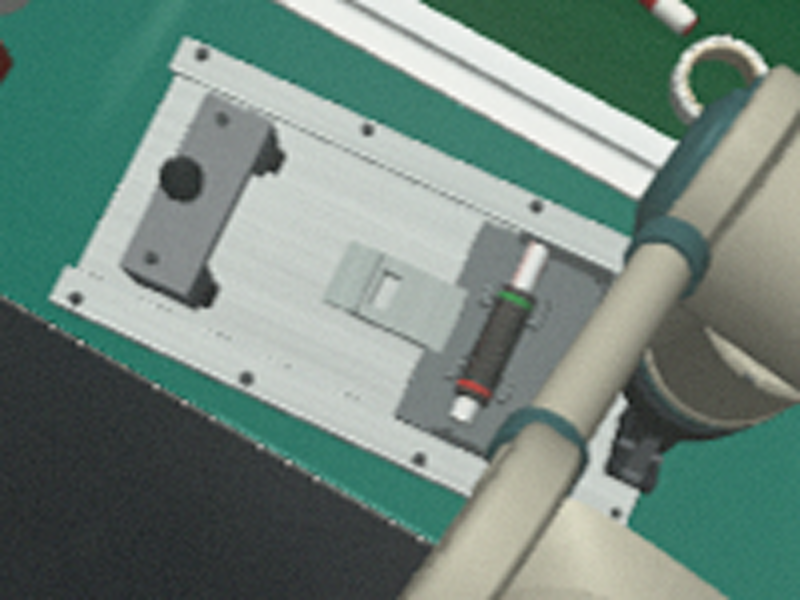

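The fingers are behind the rear wall, with the carriage undisturbed (slot still at about (385,290)). I'll ease in to contact, centring as I go.

>>> carry_out --series '[[[-2,-4,0],-0.4],[[-1,-4,0],-0.3],[[0,-4,0],0],[[0,-3,0],0],[[0,-3,0],0],[[0,-2,0],0],[[0,-2,0],0],[[0,-2,0],0]]'

```text
clock: 2.98
position: [0.4853, -0.2398, 0.0206]
ee_rot: [0.001, 0.975, -0.22, 0.005]
contact_force: [-0.7, 0.2, -0.0]
width: 0.0001
```

```bash
python3 st.py
```

```text
t 2.9833 loc mm -127.4 -4.1 20.6 trackx in tool [-0.001 -1.     0.   ] ty in tool [-1.     0.001 -0.011] tilt [ 0.01  -0.004 -1.   ] F -0.09 0.68 -0.03 q [-0.59  0.38  1.84  0.    0.92 -0.15] w 0.00012685102108291494
```

>>> carry_out --series '[[[-3,0,4],0],[[-2,-1,2],0],[[-1,-2,1],0],[[0,-3,1],0],[[-1,-3,1],0],[[0,-3,1],0]]'

```text
clock: 3.48
position: [0.4836, -0.2246, 0.0092]
ee_rot: [0.001, 0.975, -0.22, 0.005]
contact_force: [-0.1, -0.1, 0.3]
width: -0.0
```

```bash
python3 st.py
```

```text
t 3.4833 loc mm -114.4 4.0 9.2 trackx in tool [-0.001 -1.     0.   ] ty in tool [-1.     0.001 -0.01 ] tilt [ 0.009 -0.004 -1.   ] F -0.12 0.01 0.35 q [-0.57  0.38  1.87  0.    0.89 -0.12] w -7.7243234866036e-06
```

>>> carry_out --series '[[[3,0,-6],0],[[0,0,0],0]]'

```text
clock: 3.65
position: [0.4865, -0.225, 0.0152]
ee_rot: [0.001, 0.975, -0.22, 0.004]
contact_force: [0.9, 0.1, -0.3]
width: -0.0
```

```bash
python3 - <<'E'
from st import *
rep()
im=manip.get_image("top");cv2.imwrite("pics/top2c.png",cv2.resize(im["frame"][120:270,150:350],(800,600),interpolation=cv2.INTER_CUBIC))
E
```

```text
t 3.65 loc mm -113.6 1.2 15.2 trackx in tool [-0.001 -1.     0.001] ty in tool [-1.     0.001 -0.009] tilt [ 0.008 -0.003 -1.   ] F 0.51 -0.73 -0.35 q [-0.56  0.38  1.85  0.    0.91 -0.12] w -1.5151402275823365e-06
```

View pics/top2c.png

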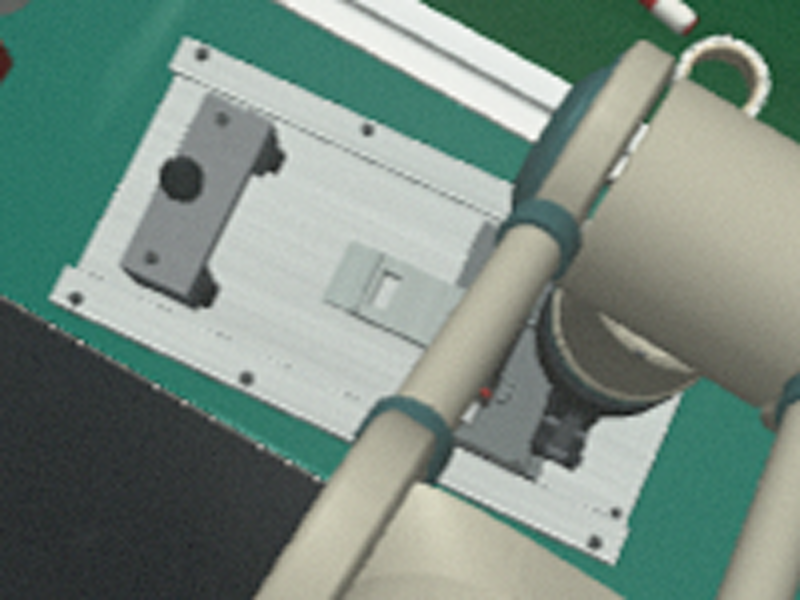

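The nose is still at (325,300), so no contact yet, although the TCP should be at the wall. I'll check the tool's projection against the picture.

```bash
python3 - <<'E'
from st import *
rep()
for n in("top","scene"):
    im=manip.get_image(n);f=im["frame"];R=cv2.Rodrigues(np.array(im["rvec"],float))[0]
    s=manip.get_state();p=s["position"]
    uv=proj(im,[p,p+[0,0,.019],p+[0,0,.073]])
    t=np.load("tr.npz");o,x,y=t["o"],t["x"],t["y"];o=o*[1,1,0]
    w=proj(im,[o+x*-.119+y*b+[0,0,z] for b,z in((-.065,.036),(.065,.036),(.065,.006))]+[o+x*a+y*b+[0,0,.028] for a,b in((-.18,-.089),(-.18,.089),(.18,.089),(.18,-.089))])
    print(n,"cam",-R.T@np.array(im["tvec"]).ravel(),uv.round(1).tolist(),w.round(1).tolist())
    u0,v0=[int(k) for k in w[:3].mean(0)]
    u0=max(0,min(512-130,u0-65));v0=max(0,min(384-98,v0-49))
    c=cv2.resize(f[v0:v0+98,u0:u0+130],(780,588),interpolation=cv2.INTER_CUBIC)
    for a,b in uv:cv2.circle(c,(int((a-u0+.5)*6),int((b-v0+.5)*6)),4,(0,0,255),-1)
    for a,b in w:cv2.circle(c,(int((a-u0+.5)*6),int((b-v0+.5)*6)),4,(255,255,0),1)
    cv2.imwrite(f"pics/{n}3.png",c)
E
```

```text
t 3.7 loc mm -113.5 2.2 14.7 trackx in tool [-0.001 -1.     0.001] ty in tool [-1.     0.001 -0.007] tilt [ 0.007 -0.002 -1.   ] F -0.12 1.37 -0.77 q [-0.56  0.38  1.85  0.    0.91 -0.12] w 0.00015602475717515216
top cam [ 0.38743258 -0.12001456  0.88003095] [[291.9, 215.2], [292.9, 214.3], [295.9, 211.4]] [[306.9, 189.0], [284.0, 240.0], [282.8, 240.7], [334.3, 191.4], [303.9, 261.4], [162.4, 194.8], [196.7, 128.8]]
scene cam [0.02116099 0.37061706 0.49861234] [[303.8, 198.6], [304.5, 191.9], [306.6, 171.8]] [[295.8, 176.8], [318.1, 204.9], [316.6, 215.9], [313.7, 172.0], [347.3, 209.7], [184.6, 237.4], [174.1, 191.1]]
```

View pics/scene3.png

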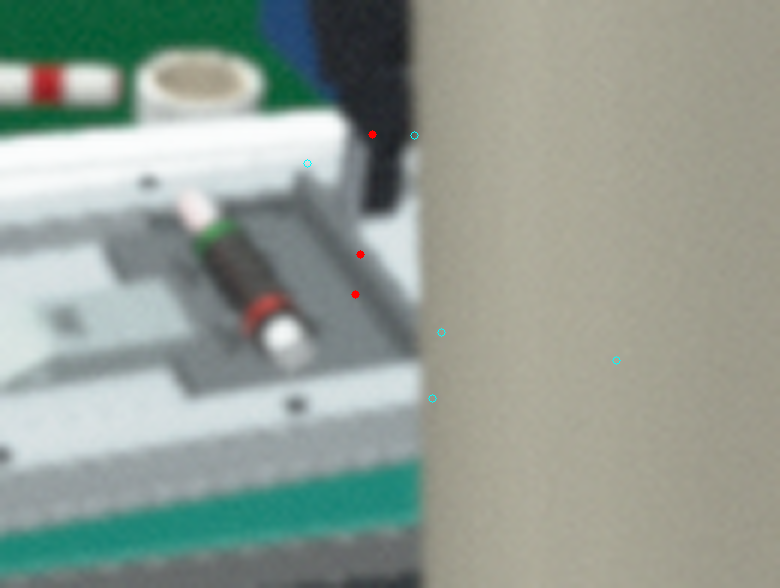

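The scene crop shows the fingertip at about (383,215), about 13 raw pixels from the projected TCP at (355,295), while the wall agrees with its projection. I'll check the top view as well.

View pics/top3.png

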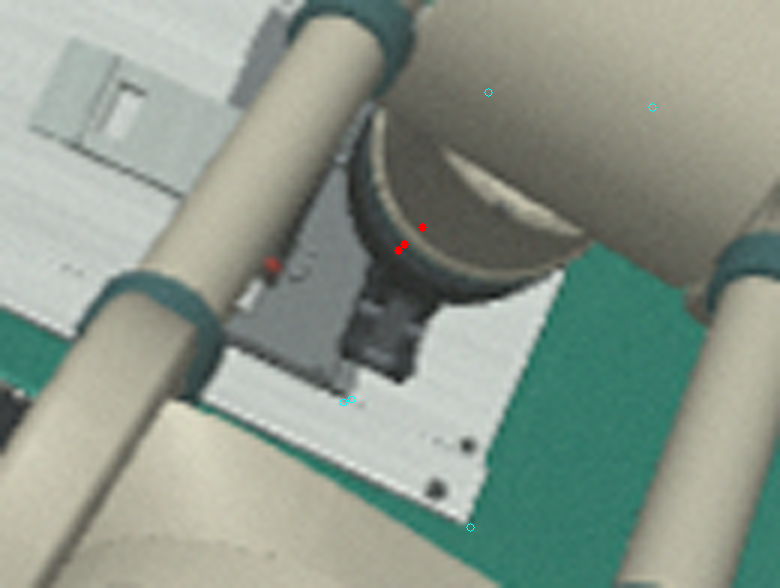

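```bash
python3 - <<'E'
from st import *
rep()
im=manip.get_image("scene");f=im["frame"];t=np.load("tr.npz");o,x,y=t["o"],t["x"],t["y"]
for z in(.015,.04,.06,.08):
    d=ray(im,245+383/6,150+215/6,z)-o;print(z,(d@x*1e3).round(1),(d@y*1e3).round(1))
c=f[165:215,285:318].astype(float);c=np.clip((c-20)*1.3,0,255).astype(np.uint8)
cv2.imwrite("pics/z4.png",cv2.resize(c,None,fx=12,fy=12,interpolation=cv2.INTER_CUBIC))
E
```

```text
t 3.8 loc mm -113.6 2.7 14.3 trackx in tool [-0.001 -1.     0.001] ty in tool [-1.     0.001 -0.006] tilt [ 0.006 -0.002 -1.   ] F 0.09 0.02 0.83 q [-0.56  0.38  1.85  0.    0.91 -0.12] w 0.00022087118030583773
0.015 -149.0 -47.4
0.04 -129.7 -9.9
0.06 -114.2 20.0
0.08 -98.7 50.0
```

View pics/z4.png

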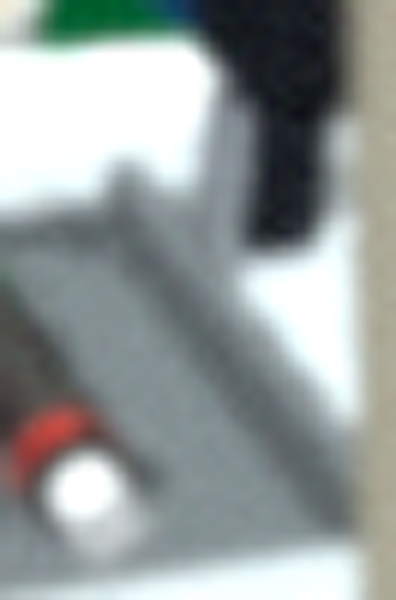

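The view is ambiguous: the finger seems to pass behind the wall. I'll advance a few mm and check the force; the gauge is still over 20 mm away.

>>> carry_out --series '[[[-2,-3,0],0],[[0,-3,0],0],[[0,-3,0],0]]'

```text
clock: 4.1
position: [0.4868, -0.2155, 0.0142]
ee_rot: [0.0, 0.975, -0.221, 0.003]
contact_force: [0.0, 0.1, -0.5]
width: -0.0002
```

```bash
python3 - <<'E'
from st import *
rep()
a=cv2.imread("pics/top2c.png");im=manip.get_image("top");b=cv2.resize(im["frame"][120:270,150:350],(800,600),interpolation=cv2.INTER_CUBIC)
g=lambda i:cv2.cvtColor(i,cv2.COLOR_BGR2GRAY)[220:330,310:420].astype(np.float32)
print(cv2.phaseCorrelate(g(a),g(b)))
E
```

```text
t 4.1 loc mm -104.8 5.1 14.2 trackx in tool [-0.003 -1.     0.001] ty in tool [-1.     0.003 -0.006] tilt [ 0.006 -0.002 -1.   ] F 0.09 -0.01 -0.52 q [-0.55  0.37  1.86  0.    0.9  -0.1 ] w -0.0002131964203946247
((-0.03193586914473201, 0.005430621774770827), 0.8803866735431883)
```

Still no contact and no nose motion at TCP x = −105, so the fingertip must really be higher than the wall's top, as the picture suggests (z ≈ 0.04). I'll back off behind the wall and feel for the base plate to calibrate the height.

>>> carry_out --series '[[[2,10,0],0],[[2,15,0],0],[[1,15,0],0],[[0,10,0],0],[[0,0,2],0],[[0,0,2],0],[[0,0,1],0]]'

```text
clock: 4.73
position: [0.4692, -0.2657, 0.009]
ee_rot: [0.001, 0.976, -0.22, 0.003]
contact_force: [0.0, -0.2, 0.7]
width: -0.0001
```

```bash
python3 - <<'E'
from st import *
rep()
im=manip.get_image("scene");f=im["frame"];p=manip.get_state()["position"]
print(proj(im,[p,p+[0,0,.073]]).round(1))
cv2.imwrite("pics/s5.png",cv2.resize(f[140:230,260:380],(800,600),interpolation=cv2.INTER_CUBIC))
im=manip.get_image("top");f=im["frame"];print(proj(im,[p,p+[0,0,.073]]).round(1))
E
```

```text
t 4.7333 loc mm -157.7 -0.6 9.0 trackx in tool [-0. -1.  0.] ty in tool [-1.     0.    -0.007] tilt [ 0.006 -0.003 -1.   ] F -0.15 -0.12 0.73 q [-0.65  0.39  1.85  0.    0.9  -0.2 ] w -5.9552582280551536e-05
[[319.7 197.2]
 [323.2 170.9]]
[[309.1 222.3]
 [314.6 219.1]]
```

View pics/s5.png

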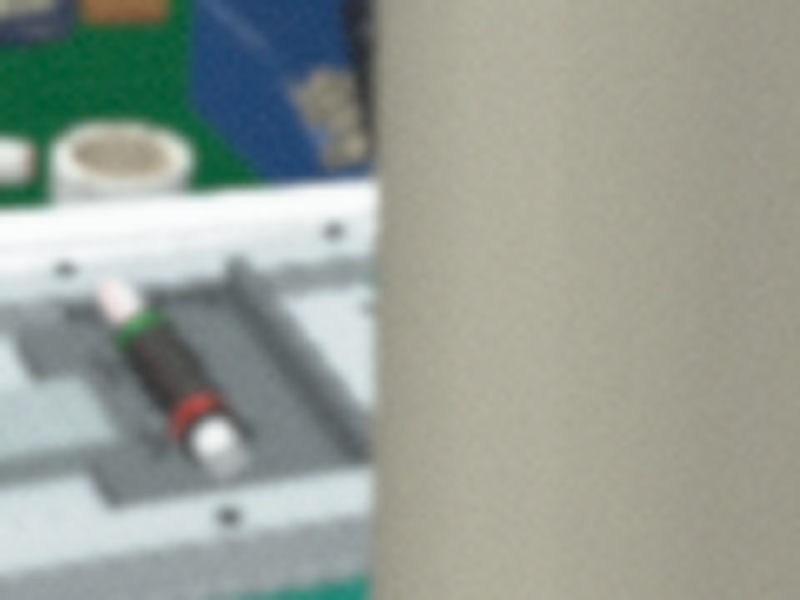

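The arm hides the tip here, and the carriage is unmoved. I'll probe down.

>>> carry_out --series '[[[0,0,2],0],[[0,0,1.5],0],[[0,0,0],0]]'

```text
clock: 5.08
position: [0.4696, -0.2638, 0.005]
ee_rot: [0.0, 0.976, -0.219, 0.003]
contact_force: [0.3, -0.4, -0.2]
width: 0.0005
```

```bash
python3 st.py
```

```text
t 5.0833 loc mm -155.8 -0.1 5.0 trackx in tool [ 0.002 -1.     0.001] ty in tool [-1.    -0.002 -0.006] tilt [ 0.006 -0.002 -1.   ] F -0.21 -0.39 -0.17 q [-0.64  0.39  1.85  0.    0.89 -0.2 ] w 0.00045866384171466644
```

>>> carry_out --series '[[[0,0,2],0],[[0,0,2],0],[[0,0,0],0]]'

```text
clock: 5.33
position: [0.4698, -0.263, 0.0006]
ee_rot: [0.0, 0.976, -0.218, 0.003]
contact_force: [-0.4, 0.2, 0.1]
width: 0.0
```

>>> carry_out --series '[[[0,0,2],0],[[0,0,2],0],[[0,0,0],0]]'

```text
clock: 5.58
position: [0.4699, -0.2629, -0.0039]
ee_rot: [0.0, 0.976, -0.218, 0.003]
contact_force: [-1.2, -0.6, 0.2]
width: 0.0
```

No contact at 10 mm below the plate's height, so the reported TCP really does sit lower than the actual fingertip. I'll keep feeling down in small steps.

>>> carry_out --series '[[[0,0,2],0],[[0,0,2],0],[[0,0,0],0]]'

```text
clock: 5.83
position: [0.47, -0.263, -0.0083]
ee_rot: [0.0, 0.976, -0.218, 0.003]
contact_force: [0.2, -0.0, 0.1]
width: -0.0002
```

>>> carry_out --series '[[[0,0,2],0],[[0,0,2],0],[[0,0,0],0]]'

```text
clock: 6.08
position: [0.47, -0.2631, -0.0128]
ee_rot: [0.0, 0.976, -0.218, 0.003]
contact_force: [-0.3, 0.2, -0.5]
width: -0.0002
```

```bash
python3 st.py
```

```text
t 6.0833 loc mm -155.0 -0.2 -12.8 trackx in tool [ 0.003 -1.     0.001] ty in tool [-1.    -0.003 -0.006] tilt [ 0.006 -0.001 -1.   ] F 0.09 0.38 -0.47 q [-0.64  0.42  1.87  0.    0.85 -0.2 ] w -0.00020623338355104848
```

Image-based estimate puts the tip at about z 15–20 now. I'll move to the wall at this height.

>>> carry_out --series '[[[0,-8,0],0],[[0,-8,0],0],[[0,-6,0],0],[[0,-4,0],0],[[0,-3,0],0],[[0,-3,0],0],[[0,-3,0],0]]'

```text
clock: 6.67
position: [0.4859, -0.2299, -0.0128]
ee_rot: [0.002, 0.976, -0.217, 0.003]
contact_force: [-0.6, -2.7, -1.5]
width: 0.0002
```

```bash
python3 st.py
```

```text
t 6.6667 loc mm -118.2 -0.3 -12.8 trackx in tool [ 0.005 -1.    -0.002] ty in tool [-1.    -0.005 -0.006] tilt [ 0.005 -0.005 -1.   ] F -2.66 -0.59 -1.49 q [-0.57  0.42  1.88 -0.    0.84 -0.13] w 0.0002287868454364588
```

Contact: −2.7 N along the track. I'll look at the contact from both cameras.

```bash
python3 - <<'E'
from st import *
rep()
a=cv2.imread("pics/top2c.png");im=manip.get_image("top");b=cv2.resize(im["frame"][120:270,150:350],(800,600),interpolation=cv2.INTER_CUBIC)
g=lambda i:cv2.cvtColor(i,cv2.COLOR_BGR2GRAY)[220:330,310:420].astype(np.float32)
print(cv2.phaseCorrelate(g(a),g(b)))
im=manip.get_image("scene")
p=manip.get_state()["position"];print(proj(im,[p,p+[0,0,.03]]))
c=cv2.resize(im["frame"][155:225,265:335],(560,560),interpolation=cv2.INTER_CUBIC)
cv2.imwrite("pics/s6.png",c)
E
```

```text
t 6.6667 loc mm -118.2 -0.3 -12.8 trackx in tool [ 0.005 -1.    -0.002] ty in tool [-1.    -0.005 -0.006] tilt [ 0.005 -0.005 -1.   ] F -2.66 -0.59 -1.49 q [-0.57  0.42  1.88 -0.    0.84 -0.13] w 0.0002287868454364588
((0.00949333639754002, 0.0035083330371747934), 0.6568478846549988)
[[303.81744971 207.01711812]
 [304.92976047 196.66259913]]
```

View pics/s6.png

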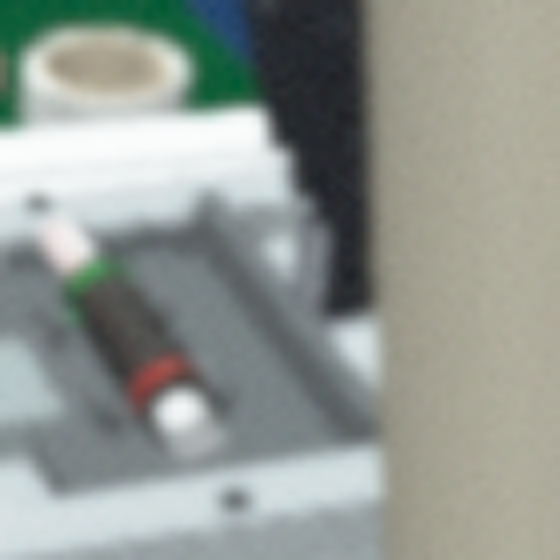

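The finger now stands right behind the wall at mid-width, tip at about (345,300), below the wall's top. Now I'll push.

>>> carry_out --series '[[[0,-3,1],0],[[0,-4,1],0],[[0,-4,0.5],0],[[0,-4,0],0],[[0,-4,0],0],[[0,-4,0],0]]'

```text
clock: 7.27
position: [0.4944, -0.2144, -0.0131]
ee_rot: [0.007, 0.976, -0.216, 0.003]
contact_force: [-1.1, -2.7, -1.1]
width: -0.0001
```

```bash
cat > ck.py <<'E'
from st import *
rep()
t=np.load("tr.npz");o,x,y=t["o"],t["x"],t["y"]
im=manip.get_image("top");g=cv2.cvtColor(im["frame"],cv2.COLOR_BGR2GRAY)
import pickle
g0=cv2.cvtColor(pickle.load(open("top0.pkl","rb"))["frame"],cv2.COLOR_BGR2GRAY)
T=g0[179:203,231:257]
r=cv2.matchTemplate(g[110:260,150:300],T,cv2.TM_CCOEFF_NORMED);_,m,_,l=cv2.minMaxLoc(r)
a=ray(im,l[0]+150,l[1]+110,.02)-ray(im,231,179,.02)
print("nose moved",(a@x*1e3).round(1),(a@y*1e3).round(1),"score",round(m,2))
E
python3 ck.py
```

```text
t 7.2667 loc mm -100.6 -1.4 -13.1 trackx in tool [ 0.008 -1.    -0.012] ty in tool [-1.    -0.008 -0.009] tilt [ 0.003 -0.014 -1.   ] F -2.9 -0.21 -1.1 q [-0.53  0.42  1.88 -0.01  0.84 -0.09] w -5.248226995070618e-05
nose moved 28.9 0.2 score 0.96
```

>>> carry_out --series '[[[0,-4,0.5],0],[[0,-4,0],0],[[0,-4,0],0],[[0,-4,0],0],[[0,-4,0],0],[[0,-4,0],0]]'

```text
clock: 7.82
position: [0.5046, -0.1932, -0.0131]
ee_rot: [0.009, 0.977, -0.214, 0.003]
contact_force: [-1.1, -3.2, 0.6]
width: -0.0003
```

```bash
python3 ck.py
```

```text
t 7.8167 loc mm -77.0 -1.5 -13.1 trackx in tool [ 0.011 -1.    -0.016] ty in tool [-1.    -0.011 -0.009] tilt [ 0.002 -0.019 -1.   ] F -3.33 -0.37 0.61 q [-0.48  0.42  1.87 -0.02  0.84 -0.04] w -0.00030015515697109967
nose moved 52.6 0.5 score 0.93
```

>>> carry_out --series '[[[0,-4,0],0],[[0,-4,0],0],[[0,-4,0],0],[[0,-4,0],0],[[0,-4,0],0],[[0,-4,0],0],[[0,-4,0],0],[[0,-4,0],0]]'

```text
clock: 8.53
position: [0.5195, -0.162, -0.0131]
ee_rot: [0.01, 0.977, -0.214, 0.003]
contact_force: [-1.5, -4.9, 2.0]
width: 0.0
```

```bash
python3 st.py
```

```text
t 8.5333 loc mm -42.4 -1.6 -13.1 trackx in tool [ 0.012 -1.    -0.017] ty in tool [-1.    -0.012 -0.01 ] tilt [ 0.002 -0.02  -1.   ] F -5.06 -0.72 2.02 q [-0.42  0.42  1.86 -0.02  0.85  0.03] w 4.819813390079389e-06
```

Force is rising to 5 N as the nose nears the plunger. I'll continue in shorter bursts.

>>> carry_out --series '[[[0,-4,0],0],[[0,-4,0],0],[[0,-4,0],0],[[0,-4,0],0]]'

```text
clock: 8.87
position: [0.5261, -0.1483, -0.013]
ee_rot: [0.012, 0.977, -0.212, 0.003]
contact_force: [-4.7, -10.9, 2.8]
width: -0.0
```

```bash
python3 st.py
```

```text
t 8.8667 loc mm -27.2 -1.6 -13.0 trackx in tool [ 0.015 -1.    -0.022] ty in tool [-1.    -0.015 -0.011] tilt [ 0.    -0.025 -1.   ] F -11.88 -0.45 2.85 q [-0.39  0.43  1.86 -0.03  0.85  0.06] w -3.231708576768503e-05
```

>>> carry_out --series '[[[0,-4,0],0],[[0,-4,0],0],[[0,-4,0],0],[[0,-3,0],0]]'

```text
clock: 9.2
position: [0.5292, -0.1417, -0.0128]
ee_rot: [0.02, 0.978, -0.208, 0.001]
contact_force: [-4.9, -10.3, 2.1]
width: 0.0003
```

```bash
python3 st.py
```

```text
t 9.2 loc mm -19.9 -1.7 -12.8 trackx in tool [ 0.024 -0.999 -0.039] ty in tool [-1.    -0.024 -0.011] tilt [-0.007 -0.04  -0.999] F -11.41 0.04 2.08 q [-0.36  0.43  1.85 -0.05  0.85  0.09] w 0.0003143261731093879
```

>>> carry_out --series '[[[0,-6,0],0.5],[[0,-6,0],0.5],[[0,-6,0],0],[[0,-5,0],0]]'

```text
clock: 9.53
position: [0.5337, -0.1271, -0.0128]
ee_rot: [0.027, 0.977, -0.214, -0.003]
contact_force: [-13.8, -21.0, 10.4]
width: 0.0005
```

```bash
python3 st.py
```

```text
t 9.5333 loc mm -4.8 0.5 -12.8 trackx in tool [ 0.012 -0.998 -0.055] ty in tool [-1.    -0.012 -0.006] tilt [-0.018 -0.052 -0.998] F -24.89 3.49 10.37 q [-0.32  0.43  1.84 -0.07  0.87  0.16] w 0.0005439411701774904
```

25 N at the predicted home position, so it is probably on the buffers. I'll back off a little and look.

>>> carry_out --series '[[[0,4,0],0],[[0,6,0],0],[[0,10,-2],0],[[0,15,-10],0],[[0,15,-25],0],[[0,20,-35],0],[[0,20,-35],0],[[0,20,-35],0],[[0,20,-35],0]]'

```text
clock: 10.28
position: [0.4761, -0.2288, 0.1664]
ee_rot: [0.016, 0.977, -0.213, -0.014]
contact_force: [1.0, -0.1, -0.4]
width: -0.0
```

>>> carry_out --series '[[[0,35,-20],0],[[0,35,0],0],[[0,35,0],0],[[0,35,0],0],[[0,35,0],0],[[0,25,0],0]]'

```text
clock: 10.78
position: [0.3979, -0.4172, 0.2073]
ee_rot: [0.016, 0.977, -0.211, 0.001]
contact_force: [1.0, -0.3, -0.1]
width: -0.0001
```

```bash
python3 - <<'E'
from st import *
rep()
im=manip.get_image("top");cv2.imwrite("pics/top7.png",cv2.resize(im["frame"][120:270,150:350],(800,600),interpolation=cv2.INTER_CUBIC))
import pickle;pickle.dump(im,open("top7.pkl","wb"))
E
```

```text
t 10.7833 loc mm -325.1 -1.1 207.3 trackx in tool [ 0.017 -0.999 -0.032] ty in tool [-1.    -0.017 -0.01 ] tilt [-0.005 -0.033 -0.999] F 0.21 -1.03 -0.05 q [-0.91  0.26  1.5  -0.02  1.36 -0.48] w -8.086420093436414e-05
```

View pics/top7.png

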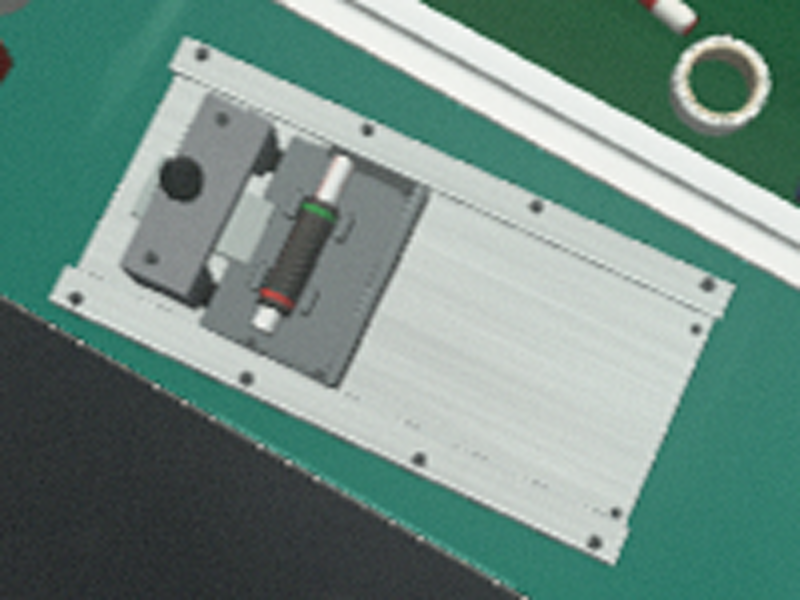

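The carriage is next to the bridge with the gauge in its cradle. The wall's rear edge runs from about (430,190) to (338,386), and the nose comes out beyond the bridge at (145,195). I'll measure it.

```bash
python3 - <<'E'
from h import *
import pickle
im=pickle.load(open("top7.pkl","rb"));i0=pickle.load(open("top0.pkl","rb"))
t=np.load("tr.npz");o,x,y=t["o"],t["x"],t["y"]
def P(u,v,z):
    d=ray(im,150+u/4,120+v/4,z)-o;return np.round([d@x*1e3,d@y*1e3],1)
for n,u,v,z in(("wall1",430,190,.036),("wall2",338,386,.036),("df1",286,137,.018),("df2",203,322,.018)):print(n,P(u,v,z))
g=lambda i:cv2.cvtColor(i["frame"],cv2.COLOR_BGR2GRAY)
# subpixel translation of rear part: compare wall corner template
G0,G=g(i0),g(im)
def sub(T,S):
    S4=cv2.resize(S,None,fx=4,fy=4,interpolation=cv2.INTER_CUBIC);T4=cv2.resize(T,None,fx=4,fy=4,interpolation=cv2.INTER_CUBIC)
    _,m,_,l=cv2.minMaxLoc(cv2.matchTemplate(S4,T4,cv2.TM_CCOEFF_NORMED));return np.array(l)/4,m
# gauge
l,m=sub(G0[178:230,258:288],G[130:260,160:300]);p=np.array([160,130])+l
a=ray(im,*p,.025)-ray(im,258,178,.025);print("carriage+gauge moved",a@x*1e3,a@y*1e3,m)
l,m=sub(G0[156:174,187:205],G[146:184,177:215]);print("knob shift px",l-10,m)
d=cv2.absdiff(G0[150:180,180:210],G[150:180,180:210]);print("knob diff max",d.max())
E
```

```text
wall1 [  6.5 -62.6]
wall2 [ 5.6 64.3]
df1 [100.2 -59.7]
df2 [95.1 62.3]
carriage+gauge moved 128.62077145393013 0.5034499698585998 0.7347280383110046
knob shift px [0. 0.] 0.9896392226219177
knob diff max 62
```

Rear face at x ≈ 6 (home is 5) and the knob has not shifted in the top view. A 6 mm lift would show as about 2 px in the scene view, so I'll check the knob there.

```bash
python3 - <<'E'
from h import *
import pickle
i0=pickle.load(open("scene0.pkl","rb"));im=manip.get_image("scene")
t=np.load("tr.npz");o,x,y=t["o"],t["x"],t["y"];o=o*[1,1,0]
k=proj(im,[o+x*.13+[0,0,.086],o+x*.13+[0,0,.092]]);print(k)
u,v=k[0].astype(int)
g=lambda i:cv2.resize(cv2.cvtColor(i["frame"],cv2.COLOR_BGR2GRAY)[v-25:v+30,u-25:u+25],None,fx=4,fy=4,interpolation=cv2.INTER_CUBIC)
a,b=g(i0),g(im);T=a[60:160,56:144]
_,m,_,l=cv2.minMaxLoc(cv2.matchTemplate(b,T,cv2.TM_CCOEFF_NORMED));print("shift px",(np.array(l)-[56,60])/4,m)
T=a[72:112,68:132]
_,m,_,l=cv2.minMaxLoc(cv2.matchTemplate(b,T,cv2.TM_CCOEFF_NORMED));print("knob-only shift px",(np.array(l)-[68,72])/4,m)
cv2.imwrite("pics/k8.png",np.hstack([cv2.resize(q,(400,440)) for q in(a,b)]))
E
```

```text
[[200.35526185 186.14021296]
 [200.19840524 183.71055346]]
shift px [0. 0.] 0.9996792078018188
knob-only shift px [0. 0.] 0.9997682571411133
```

View pics/k8.png

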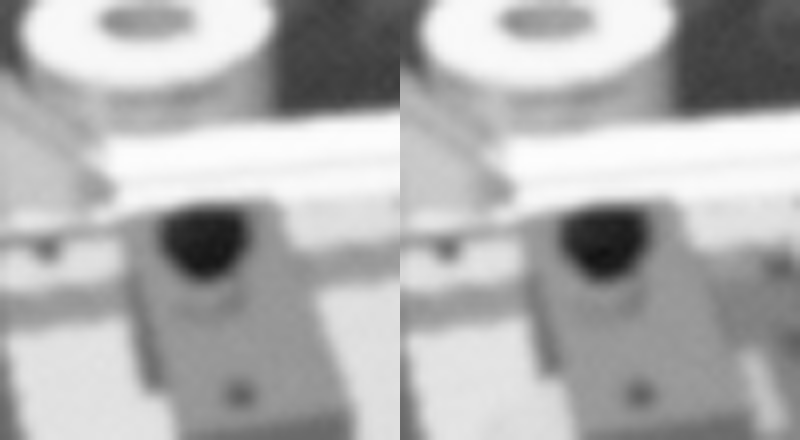

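The knob stands exactly as before (0.0 px shift), which suggests the pin is down again. There's time for a second gentle push at the same place, to confirm the carriage is hard against the buffers.

>>> carry_out --series '[[[0,-35,0],0.5],[[0,-35,0],0.5],[[0,-35,0],0],[[0,-35,0],0],[[0,-35,10],0],[[0,-30,20],0],[[0,-15,30],0],[[0,0,35],0],[[0,0,30],0],[[0,0,0],0]]'

```text
clock: 11.72
position: [0.5012, -0.2066, 0.0719]
ee_rot: [0.008, 0.974, -0.226, 0.008]
contact_force: [-1.1, 1.3, -0.2]
width: 0.0
```

```bash
python3 st.py
```

```text
t 11.7167 loc mm -90.6 -4.1 71.9 trackx in tool [-0.012 -1.    -0.012] ty in tool [-1.     0.012 -0.018] tilt [ 0.011 -0.019 -1.   ] F 0.72 1.59 -0.24 q [-0.51  0.31  1.78 -0.01  1.03 -0.05] w 2.335258174317256e-06
```

>>> carry_out --series '[[[-2,0,25],-0.6],[[-2,0,25],0],[[0,0,20],0],[[0,0,9],0],[[0,0,4],0],[[0,0,0],0]]'

```text
clock: 12.22
position: [0.5028, -0.2038, -0.0086]
ee_rot: [0.006, 0.975, -0.221, 0.011]
contact_force: [0.1, 0.5, 0.5]
width: 0.0002
```

```bash
python3 st.py
```

```text
t 12.2167 loc mm -87.4 -4.4 -8.6 trackx in tool [-0.002 -1.    -0.006] ty in tool [-1.     0.002 -0.024] tilt [ 0.019 -0.016 -1.   ] F 0.52 0.14 0.51 q [-0.51  0.41  1.88 -0.01  0.83 -0.06] w 0.00020237916183866306
```

>>> carry_out --series '[[[-2,-15,2],0],[[-2,-20,1],0],[[0,-20,0],0],[[0,-12,0],0],[[0,-6,0],0],[[0,-3,0],0],[[0,-2,0],0]]'

```text
clock: 12.8
position: [0.5416, -0.1334, -0.0024]
ee_rot: [0.007, 0.975, -0.223, 0.02]
contact_force: [-0.9, -1.0, 0.4]
width: -0.0002
```

```bash
python3 st.py
```

```text
t 12.8 loc mm -7.2 -9.3 -2.4 trackx in tool [-0.006 -1.    -0.005] ty in tool [-0.999  0.006 -0.041] tilt [ 0.035 -0.023 -0.999] F -1.29 0.43 0.4 q [-0.36  0.41  1.85 -0.01  0.84  0.1 ] w -0.00021942176658094846
```

>>> carry_out --series '[[[-3,4,3],0],[[-3,1,3],0],[[-2,0,3],0],[[0,0,0],0]]'

```text
clock: 13.13
position: [0.5315, -0.1364, -0.0117]
ee_rot: [0.008, 0.975, -0.223, 0.02]
contact_force: [0.1, 0.4, 0.8]
width: -0.0
```

```bash
python3 st.py
```

```text
t 13.1333 loc mm -14.2 -1.5 -11.7 trackx in tool [-0.007 -1.    -0.006] ty in tool [-0.999  0.007 -0.043] tilt [ 0.036 -0.024 -0.999] F 0.41 0.03 0.8 q [-0.37  0.41  1.88 -0.01  0.81  0.09] w -4.0464477187564546e-05
```

>>> carry_out --series '[[[0,-3,0],0],[[0,-3,0],0],[[0,-3,0],0],[[0,-3,0],0]]'

```text
clock: 13.47
position: [0.5355, -0.1262, -0.0127]
ee_rot: [0.008, 0.974, -0.225, 0.019]
contact_force: [-0.5, -0.1, -0.3]
width: -0.0002
```

```bash
python3 st.py
```

```text
t 13.4667 loc mm -3.2 -0.7 -12.7 trackx in tool [-0.01  -1.    -0.007] ty in tool [-0.999  0.01  -0.04 ] tilt [ 0.034 -0.023 -0.999] F -0.27 0.4 -0.31 q [-0.35  0.42  1.88 -0.01  0.81  0.11] w -0.00019877624414980075
```

>>> carry_out --series '[[[0,-4,0],0],[[0,-4,0],0]]'

```text
clock: 13.63
position: [0.5355, -0.1264, -0.0126]
ee_rot: [0.016, 0.975, -0.219, 0.017]
contact_force: [-6.7, -14.9, 1.3]
width: -0.0
```

```bash
python3 st.py
```

```text
t 13.6333 loc mm -3.5 -0.7 -12.6 trackx in tool [ 0.001 -1.    -0.023] ty in tool [-0.999 -0.    -0.039] tilt [ 0.026 -0.038 -0.999] F -16.36 -0.35 1.26 q [-0.34  0.42  1.87 -0.04  0.81  0.13] w -4.853855924039543e-05
```

It is a hard stop: 16 N, no movement, same spot as before. I'll withdraw clear.

>>> carry_out --series '[[[0,4,0],0],[[0,8,0],0],[[0,12,0],0],[[0,15,-10],0],[[0,20,-30],0],[[0,20,-35],0],[[0,25,-35],0],[[0,25,-35],0],[[0,30,-35],0],[[0,35,0],0]]'

```text
clock: 14.47
position: [0.4471, -0.2936, 0.1699]
ee_rot: [0.013, 0.976, -0.215, 0.014]
contact_force: [1.6, -0.7, -0.3]
width: -0.0001
```

>>> carry_out --series '[[[0,35,0],0],[[0,35,0],0],[[0,35,0],0],[[0,25,0],0],[[0,0,0],0],[[0,0,0],0]]'

```text
clock: 14.97
position: [0.386, -0.4263, 0.1784]
ee_rot: [0.017, 0.975, -0.219, 0.021]
contact_force: [0.9, 0.9, -0.5]
width: 0.0001
```

```bash
python3 - <<'E'
from st import *
import pickle
rep()
im=manip.get_image("top");a=pickle.load(open("top7.pkl","rb"))
d=cv2.absdiff(cv2.GaussianBlur(im["frame"],(3,3),0),cv2.GaussianBlur(a["frame"],(3,3),0))[130:225,165:275].max(2)
print("diff max/mean",d.max(),d.mean())
i0=pickle.load(open("scene0.pkl","rb"));s=manip.get_image("scene")
print("knob diff",cv2.absdiff(s["frame"],i0["frame"])[178:196,190:210].mean())
manip.sign_off()
E
```

```text
t 14.9667 loc mm -338.5 5.7 178.4 trackx in tool [ 0.002 -1.    -0.025] ty in tool [-0.999 -0.001 -0.048] tilt [ 0.032 -0.043 -0.999] F 1.25 -0.44 -0.5 q [-0.96  0.25  1.58  0.    1.26 -0.52] w 5.000796461783958e-05
diff max/mean 15 2.068421052631579
knob diff 1.7324074074074074
the job is handed in; nothing more can be done
```

I pushed the carriage at the middle of its rear wall with the shut fingers until it stopped on the buffers, withdrew, and handed the job in at about 15 s of the 32 s allowed.

**Checks that agreed:**
- **Home position:** the last measurement put the carriage's rear face at about x = 6 mm, against 5 mm when home.
- **Push force:** it rose to about 12 N on the ramp, then to 25 N at the end. A second push met a hard stop at 16 N with no movement.
- **Plunger:** the knob is at its starting height in the scene camera (0.0 px shift), which suggests the pin is down in the slot. This assumes the knob moves with the pin; I could not see the pin itself.
- **Gauge:** it is still in its cradle. Nothing around the carriage changed between the picture before the second push and the one after it.

**Checks that disagreed:**
- **Fingertip height:** the reported TCP did not match the cameras. The real fingertip sat roughly 30 mm higher than reported, and the reading went to −13 mm without any contact. On the first approach the fingers therefore passed over the wall without touching it. I set the pushing height from the images and the feel of contact instead.
- **First stretch of the push:** the image match showed about 29 mm of carriage travel against 18 mm of reported tool travel. I did not explain this; the next stretch agreed within 0.1 mm.
- **Tool tilt:** the tool tilted up to about 3° under load.

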